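Clear the paper wads from under the bench riser into the bin and shut it

ROBOT

A 6-joint arm with a two-finger parallel gripper is mounted at the origin on the work surface. World frame = base frame: x ahead of the robot, y to its left, z up, the work surface at z = 0. Lengths are in m, angles in rad, forces in N, time in s.
With the tool pointing down it reaches from about 0.325 to 0.85 m from the base axis. Payload 4.4 kg.
Tool frame: the origin (TCP) lies at the very end of the fingers, on their centre line; the grasp point (between the pads) lies 19 mm behind it (grip_depth is the distance from the TCP to the grasp point, in m); x points along the fingers, y is the direction in which the jaws open and shut, and the axes are right-handed (so a half turn about x gives the same grasp; the last joint's range is limited). The gripper opens to 94 mm and grips with 3 to 60 N. Pads are 16 mm wide; open, the fingers measure 119 mm over their backs; the gripper's body (75 mm by 177 mm) begins 78 mm behind the grasp point.
Start: joints at [1.196, 0.207, 1.542, -0, 1.393, -0.15], TCP at [0.128, 0.561, 0.205] pointing down, gripper open.
Joint ranges: [-2.73, 2.73], [-0.86, 2.22], [0.23, 2.46], [-1.11, 4.25], [0.08, 2.63], [-2.82, 2.82]. Speed limits (rad/s): [2.79, 2.79, 3.14, 3.14, 3.14, 3.14].

INTERFACE

Orientations are given as a rotation vector (axis times angle).
In Python, from cell import * gives the robot as it stands. The module is installed in compiled form; this text tells all that it offers. Calls block until the motion is done:
- goto(position, orientation): joint-space move of the TCP to a pose.
- servo_line(position, feed=0.15, orientation=None, force_limit=None): straight line of the TCP; orientation=None keeps the orientation; feed is the mean speed in m/s. With force_limit (N) it stops when the force on the tool has changed by that much, and returns True; else False.
- move_joints(angles): joint-space move.
- command_gripper(opening, squeeze=None): finger opening in m; squeeze is the grip in N (None keeps the last); returns when the fingers have stopped.
- wait(seconds).
- inverse_kinematics(position, orientation): joint angles nearest the present ones, or None.
- observe(): the state.
- grab_frame(name): name is "scene" or "top"; returns (picture, depth): 420x560x3 uint8, blue, green, red; 420x560 float32, m along the optical axis (not along the pixel's ray), 0 where there is no reading.
- get_calibration(name): a dict with "fx", "fy", "cx", "cy" (pixels), "rvec" (rotation vector, rad) and "tvec" (3), from world to camera coordinates, as OpenCV has them. Camera axes: x right, y down, z forward; pixel columns grow to the right and rows downward; lengths in m; the calibration is good to about 2 mm. A picture is of the moment at which its call begins. get_calibration takes no time and is no camera call.
A pose or a line that the arm cannot do raises IKError and nothing moves.
- job_done(): hands the job in, once; it reports no verdict.
Trained networks look in the newest picture that a camera, given by its name, has taken for a name from the list of things; names that differ only in an ending like _2 or _b are one class to them, and where a whole thing is asked for, a point or a joint stands for the part that bears it (a point fixed in the world has none). Each returns a list of dicts, best first, with "p" (0 to 1); they miss things now and then, are a little off and sometimes report something else, mostly with a low value. They report only what shows in the picture. A call takes as long as a camera call. They do not tell look-alikes from the thing itself.
- recognise(camera, name): "box" ([left, top, right, bottom] in pixels, round what is visible of it).
- outline_of(camera, name): "mask" (420x560 bool, what is visible of it) and "box" ([left, top, right, bottom] in pixels, round what is visible of it).
The state is a dict: "clock": time; "joints": joint angles; "dq": joint speeds; "joint_torque": joint torques, N m; "eef_pos": TCP position; "tool_rot": TCP orientation; "wrist_force": force on the tool from outside, world axes, zero at the start; "wrist_torque": the same for the moment, N m; "width": finger opening in m.
Only numpy, scipy, OpenCV 4.12 (cv2) and the standard library are available. Lean on these libraries where they do the work, as an engineer would, in place of code of your own. Each camera call takes 0.05 s, during which the arm holds its last target.

TASK

Take the two crumpled paper wads out from under the clear riser shelf, put both in the open waste bin and then shut the bin's lid fully. Leave the little jar standing where it is under the riser, and do not disturb the tube rack or the wash bottle.

Things in the scene. Friction and masses are not known exactly. Their poses are not given: they have to be found in the camera images.
- riser: Clear acrylic riser, fixed (mm): 6 mm shelf plate, 160 deep (x) by 400 wide (y), underside 165 above the desk, on 6 mm side panels at y=+-180, x=50 to 160; open in front and behind. Origin: on the desk below the middle of the front edge; x points under the shelf, away from the robot; y along the edge; z up. Wads and jar stand under the plate in a row, 15 to 32 behind the edge, about 85 apart.
- round_wad_center (a point): Centre of the roundish crumpled paper wad (rigid, about 38 mm across, 37 mm high, faceted, 11 to 21 g), 19 mm above its underside; any yaw.
- long_wad_center (a point): Centre of the elongated crumpled paper wad (rigid, about 60 mm long, 30 mm wide, 30 mm high, 13 to 25 g), 15 mm above its underside. Its x axis runs along its length, which at the start points within about 25 degrees of the riser's x.
- jar: Bystander: small amber glass jar with a white cap, 38 mm diameter, 62 mm high, standing under the riser in line with the wads (any of the three places). Origin at the centre of its underside.
- bin: Grey open-topped waste bin, fixed to the desk: 150 mm (x) by 190 mm (y) outside, 120 mm high, walls 4 mm. Origin at the centre of its underside, z up; the lid is hinged on its +x rim (the side away from the robot).
- lid (a joint): Angle of the bin's flat 6 mm lid, 150 mm from hinge to free edge, 190 mm wide (rad): 0 is shut, level on the rim; about 1.57 upright; 1.9 at most; starts open at 1.4 to 1.75. A stiff hinge holds it wherever it is left; about 1 N at the edge moves it. On its outer face, mid-width and 120 mm from the hinge, a black knob under 35 mm wide stands 35 mm proud.
- lid_hinge (a point): Middle of the lid's hinge line, at the bin's +x rim; the line runs along the bin's y.
- wash_bottle: Bystander: white wash bottle, 66 mm diameter, 160 mm high to its cap, with a thin bent spout to 225 mm. Origin at the centre of its underside.
- tube_rack: Bystander: red tube rack, 90 by 190 mm, 46 mm high with its tubes. Origin at the centre of its underside, long side along its y.
Things that resemble listed ones, but are neither listed nor needed, are in the scene too. What is shaped like the part that bears long_wad_center but purple or yellow is not meant. Several things have the shape of the bin; the one meant has the colours described above.

How it is judged:
By the outcome, as a careful person would: the job done as asked, in the order asked, and still so for the second after the job is handed in, with the robot touching nothing.
It also fails if it takes over 70 s, if anything falls off the work surface, if the arm or the gripper's body presses on something with over 40 N, if the wrist force passes 120 N, or if a joint passes its speed limit or range.

## Working session

There is one attempt and no reset: what is moved stays moved. The work goes in short steps, each a Python script; the robot and the scene stay as the last script left them, time stands still between calls to the robot, and variables do not carry over. Pictures are saved under pics/ and viewed, and the job is handed in when it is done.

```bash
mkdir -p pics; ls
cat > h.py <<'E'
from cell import *
import numpy as np, cv2
from scipy.spatial.transform import Rotation as R
def cal(n):
    c=get_calibration(n); K=np.array([[c['fx'],0,c['cx']],[0,c['fy'],c['cy']],[0,0,1]]); return K,R.from_rotvec(np.ravel(c['rvec'])).as_matrix(),np.ravel(c['tvec'])
def cloud(n,d):
    K,Rm,t=cal(n); v,u=np.mgrid[0:d.shape[0],0:d.shape[1]]
    P=np.stack([(u-K[0,2])/K[0,0]*d,(v-K[1,2])/K[1,1]*d,d],-1)
    W=(P-t)@Rm; W[d<=0]=np.nan; return W
def proj(n,p):
    K,Rm,t=cal(n); q=K@(Rm@np.asarray(p)+t); return q[:2]/q[2]
E
python3 - <<'E'
from h import *
for n in ("scene","top"):
    im,d=grab_frame(n); cv2.imwrite(f"pics/{n}0.png",im); np.savez(f"{n}0.npz",im=im,d=d)
    K,Rm,t=cal(n); print(n,K[0,0],-Rm.T@t,Rm[2])
    for k in ("riser","round_wad_center","long_wad_center","jar","bin","lid","wash_bottle","tube_rack"):
        print(k,[(np.round(o['box']).tolist(),round(o['p'],2)) for o in recognise(n,k)])
print(observe())
E
```

```text
pics
scene 421.9756795650872 [0.18337521 0.20161196 1.13479123] [ 0.28098525 -0.1194342  -0.95225142]
riser [([145.0, 104.0, 317.0, 231.0], 0.61)]
round_wad_center [([239.0, 193.0, 256.0, 210.0], 0.61), ([208.0, 207.0, 230.0, 230.0], 0.25)]
long_wad_center [([226.0, 252.0, 253.0, 271.0], 0.82), ([275.0, 247.0, 293.0, 274.0], 0.61), ([213.0, 207.0, 230.0, 228.0], 0.49)]
jar [([270.0, 175.0, 284.0, 199.0], 0.76), ([210.0, 211.0, 231.0, 229.0], 0.73)]
bin [([388.0, 205.0, 501.0, 300.0], 0.78), ([374.0, 67.0, 476.0, 193.0], 0.58)]
lid [([384.0, 60.0, 453.0, 136.0], 0.83), ([402.0, 204.0, 498.0, 294.0], 0.71)]
wash_bottle [([314.0, 61.0, 351.0, 113.0], 0.57)]
tube_rack [([110.0, 283.0, 192.0, 346.0], 0.76)]
top 463.6691854367571 [0.30436983 0.03796564 1.18473856] [ 0.17139317  0.01965632 -0.9850066 ]
riser [([157.0, 90.0, 341.0, 180.0], 0.95), ([410.0, 121.0, 531.0, 244.0], 0.55)]
round_wad_center [([248.0, 168.0, 263.0, 180.0], 0.55), ([422.0, 122.0, 528.0, 177.0], 0.25)]
long_wad_center [([256.0, 231.0, 278.0, 257.0], 0.68), ([218.0, 175.0, 234.0, 190.0], 0.62), ([209.0, 227.0, 236.0, 2
[... 289 characters left out ...]
25.0, 162.0, 265.0], 0.81)]
{'clock': 0.9, 'joints': array([ 1.19550455e+00,  2.06602872e-01,  1.54148668e+00, -3.09677904e-05,
        1.39350170e+00, -1.50515728e-01]), 'dq': array([-1.41339199e-03, -4.80139692e-04, -1.36819459e-03,  6.34193433e-04,
       -6.68178223e-05, -1.44758405e-05]), 'joint_torque': array([-6.53000625e-04, -3.70875692e+01, -2.81766272e+01,  6.98203384e-02,
        2.72773165e-02, -3.97028475e-05]), 'eef_pos': array([0.1281931 , 0.56053442, 0.20545137]), 'tool_rot': array([ 0.17646143,  1.5635532 , -0.17647176]), 'wrist_force': array([ 0.4346004 ,  0.36277708, -0.40702855]), 'wrist_torque': array([ 0.02029403,  0.00037111, -0.05602844]), 'width': 0.0939034612202037}
```

View pics/scene0.png

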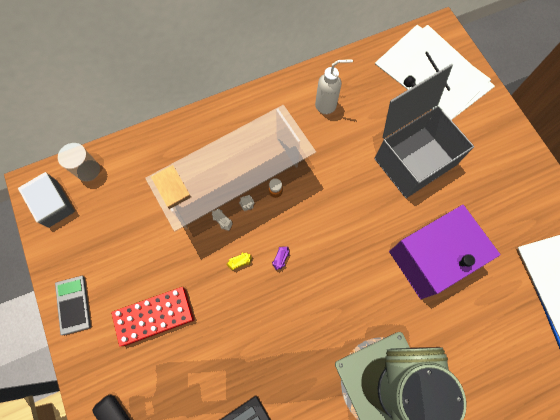

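View pics/top0.png

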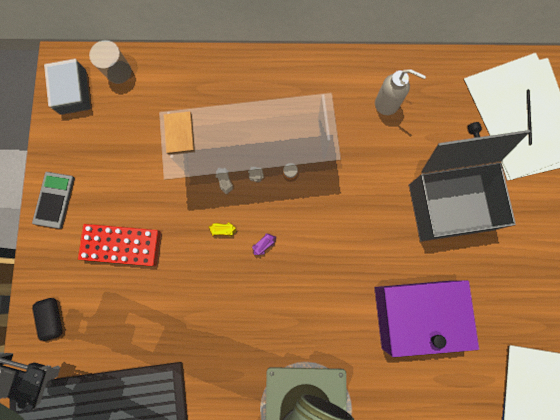

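Run:
```python
import cv2
a=cv2.imread('pics/scene0.png')[160:280,190:330]; b=cv2.imread('pics/top0.png')[90:270,150:350]
cv2.imwrite('pics/crop_s.png',cv2.resize(a,None,fx=5,fy=5,interpolation=cv2.INTER_CUBIC)); cv2.imwrite('pics/crop_t.png',cv2.resize(b,None,fx=3.3,fy=3.3,interpolation=cv2.INTER_CUBIC))
```

```text
(no output)
```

View pics/crop_s.png

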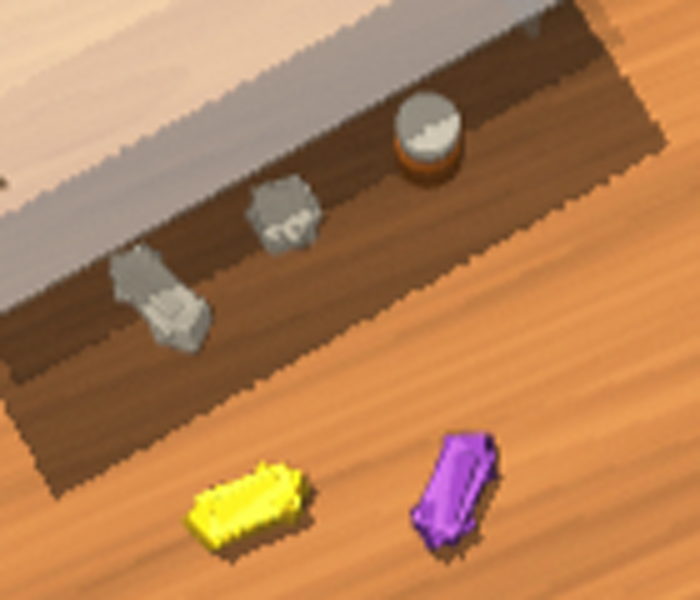

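View pics/crop_t.png

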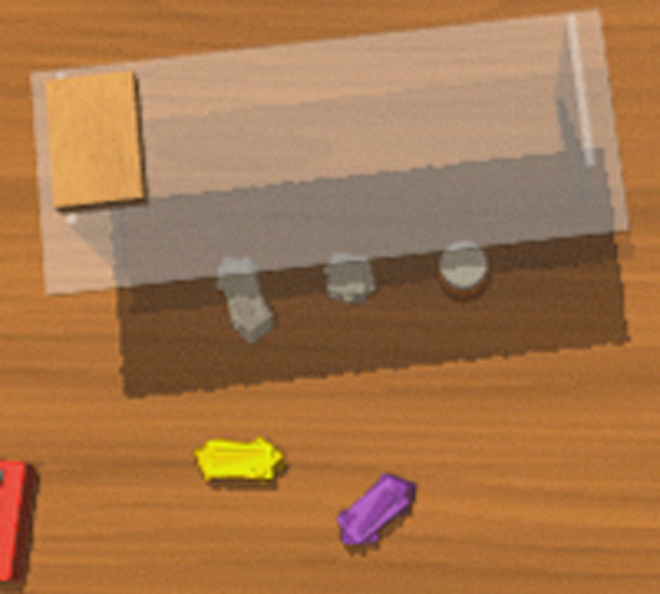

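Scene view: the targets are the grey-white long wad at (222,218), the round wad at (247,201) and the jar at (276,186), all under the riser edge. Look-alikes are the yellow wad at (239,261), the purple wad at (281,257) and the purple closed bin at (445,252). The meant bin is the grey open one at (425,150); the crops confirm the wads are grey paper and the jar has amber sides. Next I'll measure them.

Run:
```python
from h import *
np.set_printoptions(precision=3,suppress=True)
W={};D={}
for n in("scene","top"):
    z=np.load(f"{n}0.npz"); D[n]=z['d']; W[n]=cloud(n,z['d'])
def g(n,u,v): return W[n][v,u]
for n,pts in {"scene":[(222,218),(215,214),(228,222),(247,201),(276,186),(240,150),(245,205),(425,150),(410,82),(415,105),(328,95),(150,315)],
 "top":[(224,180),(227,187),(222,173),(255,173),(290,171),(250,130),(461,200),(474,129),(470,150),(392,98),(118,245),(180,150),(250,158)]}.items():
    for p in pts: print(n,p,g(n,*p))
# colour pts
Ks=[("scene",k) for k in ("long_wad_center","round_wad_center","jar","lid","bin","wash_bottle")]
for n in("scene","top"):
    for k in("long_wad_center","round_wad_center","jar","lid","riser"):
        for o in outline_of(n,k):
            m=o['mask']; P=W[n][m]; P=P[~np.isnan(P[:,0])]
            print(n,k,round(o['p'],2),np.round(o['box']),m.sum(),np.percentile(P,[5,50,95],axis=0).round(3).tolist() if len(P) else None)
```

```text
scene (222, 218) [0.553 0.215 0.032]
scene (215, 214) [0.572 0.229 0.03 ]
scene (228, 222) [0.537 0.204 0.028]
scene (247, 201) [0.569 0.134 0.037]
scene (276, 186) [0.569 0.047 0.061]
scene (240, 150) [0.655 0.107 0.169]
scene (245, 205) [0.561 0.144 0.035]
scene (425, 150) [ 0.516 -0.408  0.005]
scene (410, 82) [ 0.622 -0.339  0.241]
scene (415, 105) [ 0.583 -0.349  0.187]
scene (328, 95) [ 0.746 -0.191  0.103]
scene (150, 315) [0.387 0.477 0.033]
top (224, 180) [0.555 0.214 0.034]
top (227, 187) [0.537 0.206 0.032]
top (222, 173) [0.541 0.198 0.17 ]
top (255, 173) [0.573 0.135 0.04 ]
top (290, 171) [0.573 0.046 0.065]
top (250, 130) [0.643 0.138 0.17 ]
top (461, 200) [ 0.516 -0.393  0.006]
top (474, 129) [ 0.624 -0.339  0.247]
top (470, 150) [ 0.586 -0.339  0.221]
top (392, 98) [ 0.744 -0.198  0.119]
top (118, 245) [0.386 0.474 0.031]
top (180, 150) [0.587 0.29  0.194]
top (250, 158) [0.576 0.136 0.171]
scene long_wad_center 0.7 [277. 248. 292. 271.] 231 [[0.368, 0.091, 0.015], [0.388, 0.113, 0.028], [0.41, 0.135, 0.032]]
scene long_wad_center 0.66 [210. 210. 228. 228.] 221 [[0.52
[... 1100 characters left out ...]
33, 0.034]]
top long_wad_center 0.53 [218. 178. 232. 192.] 196 [[0.53, 0.199, 0.016], [0.549, 0.212, 0.03], [0.569, 0.228, 0.034]]
top round_wad_center 0.66 [249. 166. 263. 181.] 144 [[0.557, 0.123, 0.019], [0.568, 0.135, 0.037], [0.581, 0.151, 0.041]]
top jar 0.47 [283. 165. 298. 186.] 205 [[0.559, 0.031, 0.017], [0.569, 0.046, 0.062], [0.585, 0.062, 0.067]]
top lid 0.92 [421. 124. 529. 174.] 2580 [[0.566, -0.432, 0.133], [0.587, -0.344, 0.216], [0.621, -0.264, 0.269]]
top lid 0.68 [385. 283. 478. 359.] 6150 [[0.161, -0.353, 0.124], [0.227, -0.266, 0.128], [0.296, -0.182, 0.131]]
top riser 0.83 [159.  93. 338. 183.] 11817 [[0.552, -0.037, 0.17], [0.626, 0.141, 0.173], [0.704, 0.316, 0.193]]
```

Run:
```python
from h import *
np.set_printoptions(precision=3,suppress=True)
for n in("scene","top"):
    W=cloud(n,np.load(f"{n}0.npz")['d']).reshape(-1,3); W=W[~np.isnan(W[:,0])]
    s=lambda x0,x1,y0,y1,z0,z1: W[(W[:,0]>x0)&(W[:,0]<x1)&(W[:,1]>y0)&(W[:,1]<y1)&(W[:,2]>z0)&(W[:,2]<z1)]
    P=s(.45,.8,-.1,.4,.16,.182); r=cv2.minAreaRect((P[:,:2]*1000).astype(np.float32)); print(n,"riser",r, cv2.boxPoints(r).tolist())
    P=s(.4,.62,-.55,-.25,.112,.126); r=cv2.minAreaRect((P[:,:2]*1000).astype(np.float32)); print("bin",len(P),r,cv2.boxPoints(r).tolist())
    P=s(.54,.66,-.5,-.2,.14,.29); 
    # lid plane RANSAC-ish
    q=P
    for i in range(6):
        c=np.median(q,0) if i==0 else q.mean(0); nv=np.linalg.svd(q-q.mean(0))[2][2]; c=q.mean(0); e=(P-c)@nv; q=P[abs(e)<.006]
    nv*=np.sign(nv[0]); print("lid plane",c,nv,"angle",np.arctan2(nv[0:2]@[np.cos(.1),np.sin(.1)],nv[2]),len(q),len(P), q[:,2].max()); print("knob",P[(P-c)@nv>.015].mean(0))
    for nm,a in(("long",(.5,.6,.185,.25,.018,.05)),("round",(.53,.61,.11,.165,.01,.05)),("jar",(.53,.62,.02,.075,.055,.075))):
        P=s(*a); r=cv2.minAreaRect((P[:,:2]*1000).astype(np.float32)); q=P[:,:2]-P[:,:2].mean(0); v=np.linalg.svd(q)[2][0]; v*=np.sign(v[0]); print(nm,P[:,:2].mean(0),r,"dir",np.degrees(np.arctan2(v[1],v[0])))
```

```text
scene riser ((627.6874389648438, 141.31854248046875), (161.60879516601562, 400.54180908203125), 7.297706127166748) [[522.0982055664062, 329.7030029296875], [572.9769897460938, -67.59424591064453], [733.2766723632812, -47.06591796875], [682.3978881835938, 350.2313232421875]]
bin 576 ((498.9210205078125, -366.09344482421875), (153.27294921875, 194.79507446289062), 9.539435386657715) [[407.20294189453125, -282.743408203125], [439.48565673828125, -474.8448486328125], [590.6390991210938, -449.4434814453125], [558.3563842773438, -257.342041015625]]
lid plane [ 0.586 -0.347  0.212] [ 0.972  0.161 -0.172] angle 1.7435931238267248 1824 1942 0.272065321321353
knob [ 0.626 -0.34   0.239]
long [0.555 0.218] ((556.2265625, 216.78240966796875), (64.32127380371094, 33.371063232421875), 24.64244842529297) dir 21.00389023108402
round [0.569 0.137] ((570.8013305664062, 136.17193603515625), (35.77168655395508, 36.38821029663086), 15.322624206542969) dir 77.47086080512436
jar [0.575 0.047] ((575.2554931640625, 47.158294677734375), (32.88440704345703, 32.45585250854492), 26.129098892211914) dir -25.22769
[... 419 characters left out ...]
82.22882080078125], [439.5987548828125, -472.032470703125], [589.148681640625, -447.271484375], [557.7228393554688, -257.46783447265625]]
lid plane [ 0.587 -0.348  0.215] [ 0.972  0.159 -0.172] angle 1.7442596748919046 2223 2396 0.2740617046074021
knob [ 0.626 -0.341  0.242]
long [0.551 0.215] ((551.37841796875, 216.14208984375), (56.360164642333984, 30.585996627807617), 25.58521842956543) dir 26.980904909361445
round [0.569 0.135] ((568.5132446289062, 132.08995056152344), (30.29612159729004, 43.38487243652344), 9.031292915344238) dir -84.4550705139499
jar [0.574 0.047] ((572.8117065429688, 47.511192321777344), (27.19898796081543, 32.36238098144531), 0.8965758085250854) dir -87.4323057064452
```

```bash
cat >> h.py <<'E'
def rot(psi,p):
    psi,p=np.radians(psi),np.radians(p)
    x=np.array([np.cos(psi)*np.cos(p),np.sin(psi)*np.cos(p),-np.sin(p)]); y=np.array([-np.sin(psi),np.cos(psi),0])
    return R.from_matrix(np.stack([x,y,np.cross(x,y)],1)).as_rotvec(), x
bc=np.array([.4985,-.3655]); byaw=9.4
LONG=(np.array([.555,.2165]),24,45,.010,.014,.060)  # xy, yaw, pitch, tcp z, depth of centre behind tcp (horizontal-plane use), opening
ROUND=(np.array([.570,.136]),9,45,.014,.015,.066)
def poses(o):
    xy,psi,p,z,dep,op=o; rv,a=rot(psi,p)
    g=np.array([xy[0],xy[1],0])+np.array([a[0],a[1],0])*dep; g[2]=z
    return rv,a,g
E
python3 - <<'E'
from h import *
np.set_printoptions(precision=2,suppress=True)
lo=np.array([-2.73,-.86,.23,-1.11,.08,-2.82])
for nm,o in(("long",LONG),("round",ROUND)):
    rv,a,g=poses(o)
    for s in(0,.05,.11): print(nm,s,g-a*s,inverse_kinematics(g-a*s,rv))
    b=g-np.array([a[0],a[1],0])*.10; b[2]=.06; print("back",b,inverse_kinematics(b,rv)); b[2]=.25; print(inverse_kinematics(b,rv))
for ps in (9.4,9.4-45,9.4+180):
  for p in (90,70):
    rv,a=rot(ps,p)
    for z in(.10,.2,.3): print("bin",ps,p,z,inverse_kinematics([*bc,z],rv))
    d=np.array([np.cos(np.radians(9.4)),np.sin(np.radians(9.4))])
    for z in(.22,.36): print("behind",inverse_kinematics([*(bc+d*.15+np.array([-d[1],d[0]])*.05),z],rv))
E
```

```text
long 0 [0.56 0.22 0.01] [0.1  0.32 2.21 2.15 0.27 2.32]
long 0.05 [0.53 0.21 0.05] [0.07 0.16 2.29 1.82 0.25 2.63]
long 0.11 [0.49 0.19 0.09] None
back [0.5  0.19 0.06] [0.03 0.04 2.37 1.63 0.27 2.79]
[ 0.03 -0.41  2.22  0.47  0.64 -2.24]
round 0 [0.58 0.14 0.01] [0.04 0.3  2.23 2.67 0.18 1.95]
round 0.05 [0.55 0.13 0.05] [0.03 0.13 2.31 2.29 0.12 2.33]
round 0.11 [0.5  0.13 0.09] [ 0.01 -0.1   2.4   1.02  0.13 -2.7 ]
back [0.51 0.13 0.06] [0.01 0.02 2.39 2.04 0.12 2.56]
[ 0.01 -0.44  2.23  0.19  0.58 -1.84]
bin 9.4 90 0.1 [-0.77  0.4   1.53  0.    1.22 -2.51]
bin 9.4 90 0.2 [-0.77  0.3   1.44  0.    1.4  -2.51]
bin 9.4 90 0.3 [-0.77  0.25  1.3   0.    1.59 -2.51]
behind [-0.55  0.47  1.17  0.    1.5  -2.29]
behind [-0.55  0.43  0.95  0.    1.77 -2.29]
bin 9.4 70 0.1 None
bin 9.4 70 0.2 [-0.95  0.16  1.65  0.34  1.19 -2.79]
bin 9.4 70 0.3 [-0.95  0.09  1.52  0.32  1.38 -2.72]
behind [-0.68  0.28  1.46  0.28  1.17 -2.49]
behind [-0.68  0.21  1.26  0.26  1.43 -2.42]
bin -35.6 90 0.1 [-0.77  0.4   1.53  0.    1.22 -1.72]
bin -35.6 90 0.2 [-0.77  0.3   1.44  0.    1.4  -1.72]
bin -35.6 9
[... 198 characters left out ...]
 70 0.2 [-0.81  0.07  1.75  0.08  0.98 -1.79]
bin -35.6 70 0.3 [-0.81 -0.    1.62  0.07  1.18 -1.77]
behind [-0.54  0.24  1.52 -0.03  1.04 -1.48]
behind [-0.54  0.17  1.32 -0.03  1.31 -1.48]
bin 189.4 90 0.1 [-0.77  0.4   1.53  0.    1.22  0.63]
bin 189.4 90 0.2 [-0.77  0.3   1.44  0.    1.4   0.63]
bin 189.4 90 0.3 [-0.77  0.25  1.3   0.    1.59  0.63]
behind [-0.55  0.47  1.17  0.    1.5   0.85]
behind [-0.55  0.43  0.95  0.    1.77  0.85]
bin 189.4 70 0.1 [-0.64  0.59  1.29 -0.25  1.51  0.82]
bin 189.4 70 0.2 [-0.64  0.5   1.21 -0.25  1.68  0.77]
bin 189.4 70 0.3 [-0.64  0.45  1.08 -0.26  1.85  0.73]
behind [-0.45  0.71  0.85 -0.21  1.87  0.92]
behind [-0.45  0.69  0.6  -0.24  2.13  0.85]
```

```bash
cat > k.py <<'E'
from h import *
np.set_printoptions(precision=2,suppress=True)
for nm,o in(("long",LONG),("round",ROUND)):
  for p in(50,55,60):
   for fl in(0,1):
    o2=(o[0],o[1],p)+o[3:]; rv,a,g=poses(o2)
    if fl: rv=(R.from_rotvec(rv)*R.from_rotvec([np.pi,0,0])).as_rotvec()
    for s in(0,.05,.11,.2): print(nm,p,fl,s,inverse_kinematics(g-a*s,rv))
E
python3 k.py
```

```text
long 50 0 0 None
long 50 0 0.05 None
long 50 0 0.11 [ 0.05 -0.08  2.31  0.77  0.34 -2.6 ]
long 50 0 0.2 [-0.03 -0.42  2.37  0.51  0.61 -2.36]
long 50 1 0 [ 0.12  0.29  2.16  1.52  0.19 -0.18]
long 50 1 0.05 [0.09 0.13 2.23 1.12 0.23 0.21]
long 50 1 0.11 [ 0.05 -0.08  2.31  0.77  0.34  0.55]
long 50 1 0.2 [-0.03 -0.42  2.37  0.51  0.61  0.78]
long 55 0 0 [ 0.14  0.28  2.11  0.8   0.22 -2.59]
long 55 0 0.05 [ 0.12  0.13  2.17  0.61  0.3  -2.41]
long 55 0 0.11 [ 0.09 -0.06  2.22  0.46  0.44 -2.27]
long 55 0 0.2 [ 0.03 -0.36  2.27  0.35  0.69 -2.18]
long 55 1 0 [0.14 0.28 2.11 0.8  0.22 0.55]
long 55 1 0.05 [0.12 0.13 2.17 0.61 0.3  0.74]
long 55 1 0.11 [ 0.09 -0.06  2.22  0.46  0.44  0.87]
long 55 1 0.2 [ 0.03 -0.36  2.27  0.35  0.69  0.97]
long 60 0 0 [ 0.15  0.28  2.05  0.42  0.33 -2.2 ]
long 60 0 0.05 [ 0.14  0.14  2.1   0.35  0.42 -2.14]
long 60 0 0.11 [ 0.11 -0.03  2.14  0.29  0.55 -2.09]
long 60 0 0.2 [ 0.07 -0.28  2.16  0.24  0.78 -2.05]
long 60 1 0 [0.15 0.28 2.05 0.42 0.33 0.94]
long 60 1 0.05 [0.14 0.14 2.1  0.35 0.42 1.  ]
long 60 1 0.11 [ 0.11 -0.03  2.14  0.29  0.55  1.05]

[... 527 characters left out ...]
0.03 -0.09  2.24  0.19  0.39 -1.85]
round 55 0 0.2 [ 0.01 -0.39  2.28  0.14  0.65 -1.8 ]
round 55 1 0 [0.05 0.26 2.13 0.39 0.16 1.1 ]
round 55 1 0.05 [0.04 0.1  2.19 0.26 0.25 1.22]
round 55 1 0.11 [ 0.03 -0.09  2.24  0.19  0.39  1.3 ]
round 55 1 0.2 [ 0.01 -0.39  2.28  0.14  0.65  1.34]
round 60 0 0 [ 0.06  0.26  2.07  0.17  0.29 -1.82]
round 60 0 0.05 [ 0.05  0.12  2.12  0.14  0.39 -1.79]
round 60 0 0.11 [ 0.04 -0.06  2.15  0.11  0.53 -1.77]
round 60 0 0.2 [ 0.03 -0.31  2.17  0.09  0.76 -1.75]
round 60 1 0 [0.06 0.26 2.07 0.17 0.29 1.32]
round 60 1 0.05 [0.05 0.12 2.12 0.14 0.39 1.35]
round 60 1 0.11 [ 0.04 -0.06  2.15  0.11  0.53  1.38]
round 60 1 0.2 [ 0.03 -0.31  2.17  0.09  0.76  1.39]
```

```bash
sed -i 's/,24,45,.010,.014/,24,57,.008,.013/; s/,9,45,.014,.015/,9,57,.012,.013/' h.py
cat >> h.py <<'E'
def flip(rv): return (R.from_rotvec(rv)*R.from_rotvec([np.pi,0,0])).as_rotvec()
bx=np.array([np.cos(np.radians(byaw)),np.sin(np.radians(byaw)),0]); by=np.array([-bx[1],bx[0],0])
def B(x,y,z): return np.array([*bc,0])+bx*x+by*y+np.array([0,0,z])
DN=flip(rot(byaw,90)[0])
def st():
    o=observe(); print(round(o['clock'],2),o['eef_pos'].round(4),'w',round(o['width'],4),'F',o['wrist_force'].round(1))
def pick(o,sq):
    rv,a,g=poses(o); rv=flip(rv)
    goto(g-a*.12,rv); command_gripper(o[5]); st()
    h=servo_line(g-a*.03,.2); h=servo_line(g,.08,force_limit=8) ; print('hit',h); st()
    command_gripper(0.0,sq); st()
    servo_line(g-a*.03,.1); st(); servo_line(g-a*.2,.25); st()
E
python3 - <<'E'
from h import *
np.set_printoptions(precision=3,suppress=True)
goto([.40,.15,.30],flip(rot(15,80)[0])); st()
pick(LONG,15)
im,d=grab_frame("scene"); cv2.imwrite("pics/s1.png",im)
E
```

```text
3.22 [0.4  0.15 0.3 ] w 0.0939 F [-1.5 -0.6  0.4]
4.81 [0.502 0.193 0.109] w 0.06 F [-0.5 -0.5  0.4]
hit False
5.93 [0.562 0.219 0.009] w 0.0596 F [-0.5 -1.6 -0.1]
6.53 [0.562 0.219 0.008] w 0.0294 F [-1.  -0.2  0.9]
6.97 [0.547 0.213 0.033] w 0.0297 F [-0.  -0.5 -0.2]
7.81 [0.462 0.175 0.175] w 0.0296 F [-1.2 -0.4 -0.2]
```

View pics/s1.png

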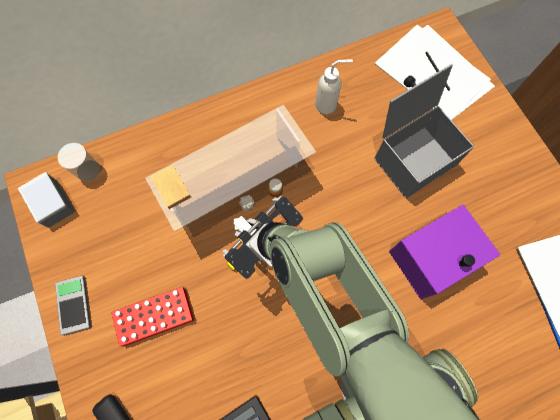

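The white wad shows between the fingers at (242,224), the finger width is 29.6 mm, and nothing else has moved. Next it goes to the bin.

```bash
cat >> h.py <<'E'
def drop(y):
    goto([.42,0.,.31],flip(rot(byaw,85)[0])); goto(B(-.005,y,.30),DN); st()
    servo_line(B(-.005,y,.07),.2,force_limit=12); st()
    command_gripper(.052); st(); servo_line(B(-.005,y,.30),.3)
E
python3 - <<'E'
from h import *
drop(.03); goto([.42,0.,.31],flip(rot(byaw,85)[0]))
im,d=grab_frame("top"); cv2.imwrite("pics/t2.png",im)
E
```

```text
10.05 [ 0.489  -0.3353  0.3003] w 0.0294 F [ 0.4  0.1 -0.3]
11.35 [ 0.4897 -0.3375  0.0715] w 0.0297 F [-0.1  0.2 -0.7]
11.91 [ 0.4886 -0.3367  0.07  ] w 0.0521 F [ 0.2 -0.1  0.6]
```

View pics/t2.png

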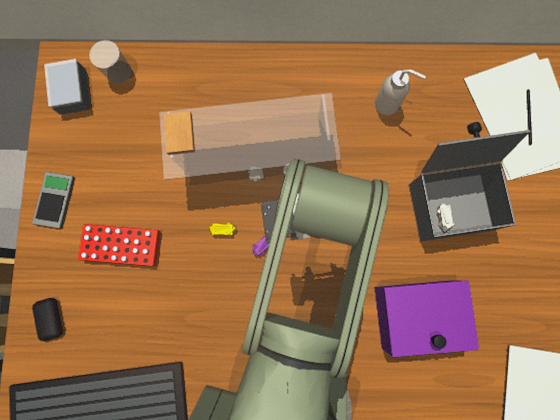

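The long wad lies in the bin at (446,215), and the round wad is still at (255,173). It is next.

Run:
```python
from h import *
pick(ROUND,15)
im,d=grab_frame("scene"); cv2.imwrite("pics/s3.png",im)
if observe()['width']>.02:
    drop(-.035); goto([.42,-.10,.33],flip(rot(byaw,85)[0]))
    im,d=grab_frame("top"); cv2.imwrite("pics/t3.png",im); np.save('t3d.npy',d)
```

```text
15.62 [0.5128 0.1267 0.113 ] w 0.066 F [ 0.4 -0.9  0.2]
hit False
16.75 [0.5771 0.1371 0.0126] w 0.066 F [-0.5  0.5 -0. ]
17.32 [0.5772 0.1372 0.0123] w 0.0378 F [-1.  -0.5  3.6]
17.77 [0.561  0.1345 0.0374] w 0.0372 F [-0.4  0.2 -0.7]
18.61 [0.4691 0.12   0.1787] w 0.0374 F [ 0.8 -0.3 -0.4]
21.0 [ 0.4999 -0.3995  0.3006] w 0.0375 F [0.4 0.5 0.1]
22.3 [ 0.5003 -0.4017  0.0717] w 0.0371 F [ 0.2 -0.5  0.7]
22.76 [ 0.4993 -0.4009  0.0702] w 0.052 F [ 0.3 -0.9  0.1]
```

View pics/t3.png

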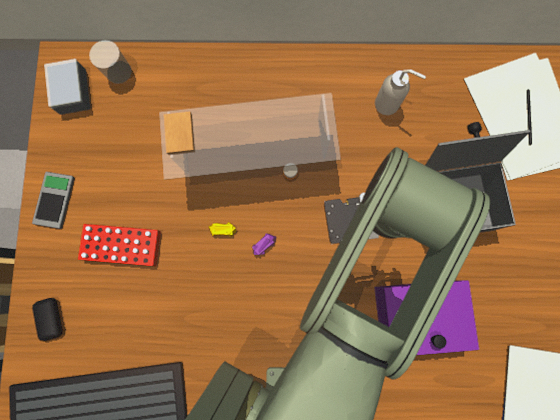

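Riser is clear except the jar at (290,171). The arm covers the bin interior, and something white shows at (362,198), so I'll check with the other camera.

Run:
```python
from h import *
im,d=grab_frame("scene"); cv2.imwrite("pics/s4.png",im[:300,200:560])
im=cv2.resize(im[20:260,280:520],None,fx=2.4,fy=2.4); cv2.imwrite("pics/s4c.png",im)
st()
```

```text
24.97 [ 0.4204 -0.101   0.3297] w 0.0519 F [-0.2  1.   0.2]
```

View pics/s4c.png

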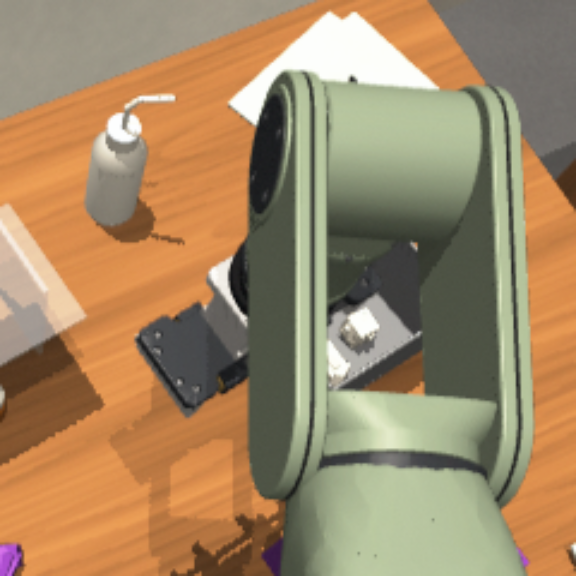

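Both wads are in the bin, at crop (360,328) and (338,365). The white part was the gripper itself. Now the lid: it's open at 1.744 rad, and I'll push from behind at y=-50 mm, clear of the knob and the bottle.

```bash
cat >> h.py <<'E'
def lidpt(th,r=.125,y=-.05,t=.006):
    o=t+.008*np.sin(th)
    return B(.075-r*np.cos(th)+o*np.sin(th),y,.12+r*np.sin(th)+o*np.cos(th))
E
python3 - <<'E'
from h import *
for q in [B(-.05,-.05,.36),B(.15,-.05,.36),B(.15,-.05,.24)]+[lidpt(t) for t in(1.57,1,.5,0)]: print(q.round(3),inverse_kinematics(q,DN))
goto(B(-.03,-.05,.36),DN); command_gripper(0.0)
servo_line(B(.15,-.05,.36),.25); print(servo_line(B(.15,-.05,.24),.15,force_limit=6)); st()
im,d=grab_frame("top"); cv2.imwrite("pics/t5.png",im)
im,d=grab_frame("scene"); cv2.imwrite("pics/s5.png",im)
E
```

```text
[ 0.457 -0.423  0.36 ] [-8.85223250e-01  2.42111604e-01  1.18697329e+00  4.44089210e-16
  1.71250776e+00  5.21512127e-01]
[ 0.655 -0.39   0.36 ] [-6.50988458e-01  5.82833520e-01  7.24505915e-01  4.44089210e-16
  1.83425322e+00  7.55746920e-01]
[ 0.655 -0.39   0.24 ] [-6.50988458e-01  5.94634302e-01  9.43561786e-01  4.44089210e-16
  1.60339657e+00  7.55746920e-01]
[ 0.594 -0.4    0.245] [-7.13297858e-01  4.86136333e-01  1.09275210e+00  4.44089210e-16
  1.56270423e+00  6.93437519e-01]
[ 0.525 -0.412  0.232] [-7.95193539e-01  3.83143375e-01  1.26171972e+00  4.44089210e-16
  1.49672956e+00  6.11541838e-01]
[ 0.477 -0.42   0.189] [-8.57598356e-01  3.45862075e-01  1.40143757e+00  4.44089210e-16
  1.39429301e+00  5.49137021e-01]
[ 0.457 -0.423  0.126] [-8.85223250e-01  3.77369581e-01  1.49411839e+00  4.44089210e-16
  1.27010468e+00  5.21512127e-01]
False
28.91 [ 0.6551 -0.391   0.2419] w 0.0004 F [-0.2  0.  -0.2]
```

View pics/t5.png

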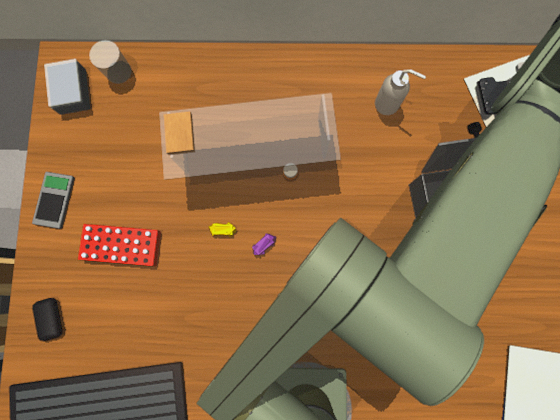

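The gripper is behind the lid, with its body at (495,95). The lid and knob at (474,129) are unmoved and there's no contact force. Now I'll push it closed.

Run:
```python
from h import *
for th in (1.57,1.3,1.05,.8,.55,.35,.2,.1):
    h=servo_line(lidpt(th),.12,force_limit=15); print(th,h); st()
    if h: break
else:
    h=servo_line(lidpt(0)-[0,0,.006],.04,force_limit=10); print('press',h); st()
```

```text
1.57 False
29.67 [ 0.5947 -0.4005  0.2455] w 0.0005 F [-0.2 -0.8  0.2]
1.3 False
30.1 [ 0.561  -0.4059  0.2441] w 0.0001 F [-0.  -1.2  0.2]
1.05 False
30.52 [ 0.5307 -0.4108  0.2349] w 0.0006 F [ 0.3 -0.4  0.8]
0.8 False
30.94 [ 0.5034 -0.4154  0.2179] w 0.0007 F [ 0.7  0.5 -0.2]
0.55 False
31.37 [ 0.4811 -0.419   0.1941] w 0.0006 F [-0.3 -0.2 -0.8]
0.35 False
31.73 [ 0.4678 -0.421   0.1709] w 0.0006 F [-0.2 -0.1  0.2]
0.2 False
32.05 [ 0.4612 -0.422   0.152 ] w 0.0005 F [0.5 0.8 0.2]
0.1 False
32.31 [ 0.4584 -0.4224  0.1389] w 0.0003 F [ 0.3  0.1 -0.2]
press True
32.71 [ 0.4584 -0.4237  0.1267] w 0.0008 F [-0.8  0.9  6.4]
```

Run:
```python
from h import *
h=servo_line(observe()['eef_pos']-[0,0,.006],.03,force_limit=15); print('press',h); st()
p=observe()['eef_pos']; servo_line([p[0],p[1],.33],.2); goto([.35,.25,.35],flip(rot(byaw,85)[0])); st()
for n in("top","scene"):
    im,d=grab_frame(n); cv2.imwrite(f"pics/{n}6.png",im); W=cloud(n,d).reshape(-1,3)
    Q=W-B(0,0,0); X=Q@bx;Y=Q@by; m=(abs(X)<.07)&(abs(Y)<.09)&(Q[:,2]>.1)&(Q[:,2]<.14)
    A=np.c_[X[m],Y[m],np.ones(m.sum())]; c,_,_,_=np.linalg.lstsq(A,Q[m,2],rcond=None); print(n,m.sum(),'tilt x,y',c,'z 5/50/95',np.percentile(Q[m,2],[5,50,95]))
    for k in("long_wad_center","round_wad_center","jar","wash_bottle","tube_rack"): print(k,[(np.round(o['box']).tolist(),round(o['p'],2)) for o in recognise(n,k)])
```

```text
press True
32.92 [ 0.4586 -0.4239  0.1267] w 0.0003 F [-1.3  1.2  7.2]
36.52 [0.3505 0.2496 0.3499] w 0.0008 F [0.3 0.3 0.6]
top 4557 tilt x,y [0.0008209  0.00100175 0.12798279] z 5/50/95 [0.12475983 0.12799514 0.13109046]
long_wad_center [([210.0, 225.0, 235.0, 236.0], 0.65), ([255.0, 233.0, 275.0, 256.0], 0.64)]
round_wad_center []
jar [([284.0, 166.0, 299.0, 186.0], 0.52)]
wash_bottle [([375.0, 69.0, 425.0, 116.0], 0.8)]
tube_rack []
scene 3125 tilt x,y [-0.00075324  0.00173472  0.1258648 ] z 5/50/95 [0.1227533  0.12585982 0.12898087]
long_wad_center [([375.0, 106.0, 475.0, 192.0], 0.21)]
round_wad_center []
jar [([266.0, 176.0, 286.0, 197.0], 0.51)]
wash_bottle [([313.0, 60.0, 343.0, 114.0], 0.74)]
tube_rack [([110.0, 291.0, 193.0, 346.0], 0.92)]
```

View pics/scene6.png

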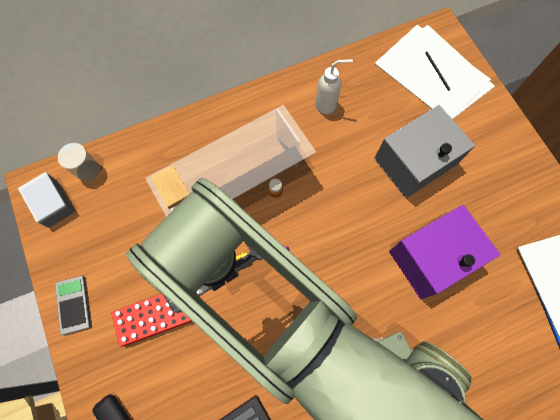

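View pics/top6.png

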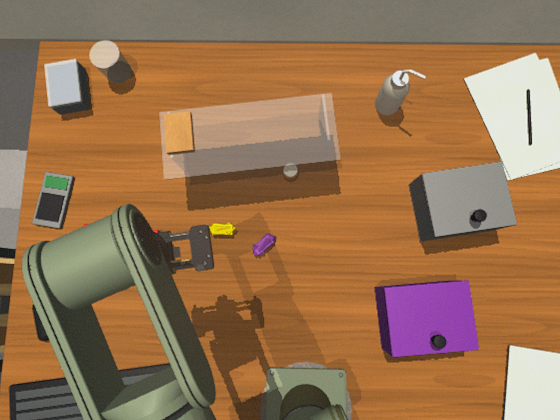

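The grey bin's lid is shut, with its knob at (479,215) in the top view. Its tilt is about 0.001 rad and its top is at 0.126–0.128 m. The jar is at (290,171), and the bottle, rack and coloured wads are where they were. The arm touches nothing, so I'm handing in.

```bash
python3 -c "
from h import *
st(); job_done()"
```

```text
37.12 [0.35 0.25 0.35] w 0.0005 F [-0.5  0.5  0.4]
the job is handed in; nothing more can be done
```

Both paper wads are in the grey bin, its lid is shut, and I handed the job in at about 37 s of the 70 s allowed. I gripped each wad from the front at a steep angle and released it low inside the bin. I then pushed the lid over from behind and pressed it down until the force limit stopped the move.

Last checks:
- **Wads:** a picture taken before closing showed both inside the bin.
- **Lid:** it is level to within about 0.001–0.002 rad in both cameras. Its top sits at 126–128 mm, which matches a lid 6 mm thick resting on the rim.
- **Bystanders:** the jar and wash bottle are in their original places.
- **Tube rack:** the network missed it in the last top view, where the arm covered it. The scene view found it in place at 0.92, partly covered.
- **Stray detection:** one low-confidence report (0.21) put a long wad at the bin in the scene view; I took it as false.
- **Forces:** no reading I printed exceeded about 7 N.

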